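# Level the fold-down bottle shelf

## Task

Fold the small hinged shelf down until its screw foot stands on the packing disc beneath it. Then take hold of the foot's wing knob and, pressing it down with a light steady push (about 10 N) so that the foot stays firmly on the disc, turn it until the bubble of the shelf's spirit level rests midway between its two lines. Finish while still holding the knob and pressing it down with the bubble centred - do not let go - and leave the soap bottle, tape roll and wrench about where they are.

Things in the scene. Friction and masses are not known exactly. Their poses are not given: they have to be found in the camera images.
- shelf_hinge (a point): middle of the level hinge axis, 80 mm above the table, of a grey shelf board 270 x 140 x 10 mm hinged on a low white-and-aluminium stand fixed to the table. Axes are the board's: x along the hinge, -y from the hinge along the board to its free end, z out of its upper face (up when level). Its underside is at z = 0 of this frame, its upper face at 10 mm
- shelf_lip (a point): middle of the top of the aluminium strip along the shelf's free end, 262 mm from the hinge axis and 12 mm above the board's underside; the strip is 14 mm wide (along the board) and 142 mm long. Same axes as shelf_hinge. A place to push the shelf down
- vial (a point): centre of the spirit level's window, on the board's upper face 95 mm from the hinge, long side along the board: housing 104 x 30 mm, rising 7 mm above the board; amber window with a pale bubble 18 mm long and 13 mm wide and two dark lines 25 mm apart, so the centred bubble has 3.5 mm of space to either line. Same axes as shelf_hinge
- knob_grip (a point): centre of the wing of the foot's black knob, on the screw axis, 215 mm from the hinge. The wing is a bar 44 mm long (point x), 16 mm thick (point y: grip across it), 26 mm tall (point z); 13 mm below the point it stands on a round flange 48 mm across, 6 mm thick, that fingertips may push. Knob and foot are one piece: on a disc the knob keeps its height as it turns, and the shelf climbs or sinks
- shelf (a joint): angle of the shelf about its hinge, rad: 0 is level, positive with the free end raised (starts at 0.6 to 1.0), down to -0.08. The hinge is stiff: the shelf stays where it is left and takes about 1 to 3 N on the lip to fold down
- knob (a joint): turn of the knob, rad, -2.9 to 2.9: grows clockwise seen from above, which drives the foot out below the board 4 mm per rad and so raises the shelf's free end (about 0.019 rad of shelf angle per rad). Turning takes about 0.2 N m; it stays where it is left. About 1.0 to 1.5 rad is needed from the start, one way or the other
- bubble (a joint): place of the bubble along its vial, m: 0 is midway between the lines, positive towards the shelf's free end (it goes to the end that is higher), 0.4 m per rad of tilt, at most 0.030 either way. It takes about a second to settle
- disc_thick: grey packing disc 52 mm across, 20 mm thick, fixed to the table; origin at the centre of its underside. Either this or the thin disc is under the shelf's foot, the other lies aside. Under the foot it makes the shelf's free end too high at first
- disc_thin: grey packing disc 52 mm across, 10 mm thick, fixed to the table; origin at the centre of its underside. Under the foot it makes the shelf's free end too low at first
- foot: the screw foot with its knob, carried by the shelf; origin on the screw axis, in the board; z out of the board. The rubber foot's underside is 108 mm below point knob_grip
- soap_mid (a point): bystander: white pump bottle of hand soap, 56 x 72 x 182 mm, loose; point 90 mm above its base
- tape_mid (a point): bystander: roll of masking tape, 96 mm across and 25 mm high, loose; its centre
- wrench_mid (a point): bystander: small adjustable wrench lying flat, 163 x 40 x 11 mm, long side along its y axis, loose; its centre
Not all that is in view belongs to the job. Leave any blue, brown or orange look-alike of the disc_thick alone.

How it is judged:
On the way, in this order (a step that is already met when the one before it is completed fails the run):
1. the shelf is folded down and its foot stands on the packing disc (value of joint shelf below 0.07 rad and (contact force between foot and disc_thick above 0.5 N or contact force between foot and disc_thin above 0.5 N)), for 0.2 s.
2. the bubble is centred while the hand presses the knob down (value of joint bubble between -0.0035 and 0.0035 m and contact force between the fingers and foot above 2 N and (contact force between foot and disc_thick above 4 N or contact force between foot and disc_thin above 4 N)), for 0.3 s.
At the end, for the whole second after the job is handed in: The bubble is within 3.5 mm of the middle (inside its lines) and the shelf within 0.012 rad of level, while the fingers are on the knob (over 2 N) and the foot presses on the packing disc beneath it with 4 to 30 N (all of step 2 and value of joint shelf between -0.012 and 0.012 rad and contact force between foot and disc_thick below 30 N and contact force between foot and disc_thin below 30 N); the arm keeps its last pose, push and grip.
It fails at once if the foot is rammed on to its disc (over 60 N) (contact force between foot and disc_thick above 60 N or contact force between foot and disc_thin above 60 N).
It fails at once if a bystander is pushed away or knocked over (its middle moved over 30 mm) (distance of any of soap_mid, tape_mid, wrench_mid from where it was at the start of the episode above 0.03 m).
It also fails if it takes over 58 s, if anything falls off the work surface, if the arm or the gripper's body presses on something with over 40 N, if the wrist force passes 120 N, or if a joint passes its speed limit or range.

## Robot

A 6-joint arm with a two-finger parallel gripper is mounted at the origin on a cart in front of the work surface, level with it; the furniture and walls round the work are solid. World frame = base frame: x ahead of the robot, y to its left, z up, the work surface at z = 0. Lengths are in m, angles in rad, forces in N, time in s.
With the tool pointing down it reaches from about 0.375 to 0.9 m from the base axis. Payload 3.1 kg.
Tool frame: the origin (TCP) lies on the centre line of the jaws, within the pads' length; the fingertips stand robot.finger_overhang ahead of it and the grasp point (between the pads) lies 2 mm behind it (robot.finger_overhang is the distance from the TCP to the fingertips, in m); z points along the fingers, y is the direction in which the jaws open and shut (so a half turn about z gives the same grasp; the last joint's range is limited). The gripper opens to 87 mm and grips with 3 to 60 N. Pads are 19 mm wide; open, the fingers measure 117 mm over their backs; the gripper's body (75 mm by 190 mm) begins 51 mm behind the grasp point.
Start: joints at [-1.361, 0.527, 1.433, -0, 1.181, -0.178], TCP at [0.236, -0.579, 0.24] pointing down, gripper open.
Joint ranges: [-3.08, 3.08], [-0.75, 2.2], [0.22, 2.44], [-1.43, 4.57], [0, 2.65], [-2.85, 2.85]. Speed limits (rad/s): [2.79, 2.79, 3.14, 3.14, 3.14, 3.14].

## Interface

Orientations are given as a unit quaternion [x, y, z, w].
In Python, from rig import robot gives the robot as it stands. The module is installed in compiled form; this text tells all that it offers.
- The arm moves only by the tool step_arm, never from a script. Its arguments are lists of equal length, an entry for each row: "slide": the shift along the tool's x, y, z in mm, a list of three; "twist": the turn about the tool's z in degrees. A call has 1 to 20 rows; each row shifts and turns the commanded pose from where the row before left it, along the tool's axes as they then stand; what a row does not reach is not made up. A row lasts 1/12 s, in which the tool goes at most 41.7 mm and 7.16 degrees, less where a joint would pass 70% of its speed; a pose out of reach is approached as far as the arm can. A call is refused whole if a number of a shift passes 41.7 or a number of a turn 7.16, either way. A call with a gripper value outside its range is refused whole. "jaw" is the finger opening in mm, from 0 to 87, set as the call begins (left out, the last holds). The fingers move at their own pace and stop on an object; "force" is the grip in N (left out, the last holds). Time passes only in rows, so rows that do not move let the fingers close. It gives the time, the measured TCP pose, the force and the opening at its end, in the units of the state.
- robot.get_obs(): the state, without advancing time (a new reading comes with each control period).
- robot.camera(name): name is "scene" or "top" or "wrist"; returns a dict with "color" (420x560x3 uint8, blue, green, red), "depth" (420x560 float32, m along the optical axis (not along the pixel's ray), 0 where there is no reading), "camera_matrix" (3x3 intrinsics, pixels), "k1" (the pictures are not rectified: a ray, as slopes to the right and down, at radius r is drawn at 1 + k1 r^2 times it, then the intrinsics apply), "origin" and "orientation" of the camera in the world. Camera axes: x right, y down, z forward; pixel columns grow to the right and rows downward; lengths in m; the calibration is good to about 2 mm. A picture is of the moment at which its call begins.
- robot.hand_in(): hands the job in, once; it reports no verdict.
The state is a dict: "time": time; "q": joint angles; "joint_velocities": joint speeds; "joint_torque": joint torques, N m; "position": TCP position; "tool_rot": TCP orientation; "ft_force": force on the tool from outside, world axes, zero at the start; "moment": the same for the moment, N m; "grip_width": finger opening in m.
Only numpy, scipy, OpenCV 4.12 (cv2) and the standard library are available. Lean on these libraries where they do the work, as an engineer would, in place of code of your own. Each camera call takes 0.05 s, during which the arm holds its last target.

## Working session

There is one attempt and no reset: what is moved stays moved. The work goes in short steps, Python scripts to look and compute and a tool call to move; the robot and the scene stay as the last step left them, time stands still between calls to the robot, and variables do not carry over. Pictures are saved under pics/ and viewed, and the job is handed in when it is done.

Besides the shell and the picture viewer there is one more tool, called after "Call:" as name([rows], argument=value, ...), one row to a line, values as JSON. step_arm: Moves the arm, as the interface text tells. Its arguments: {"type":"object","properties":{"slide":{"type":"array","items":{"type":"array","items":{"type":"number"}}},"twist":{"type":"array","items":{"type":"number"}},"jaw":{"type":"number"},"force":{"type":"number"}},"required":["slide","twist"]}

```bash
mkdir -p pics
cat > h.py <<'E'
import numpy as np, cv2
from scipy.spatial.transform import Rotation as R
from rig import robot
def cam(n):
    c=robot.camera(n); np.savez('%s.npz'%n,**{k:np.array(v) for k,v in c.items()}); return c
def load(n): return dict(np.load('%s.npz'%n))
def ray(c,u,v):
    K=np.array(c['camera_matrix']);k=float(c['k1'])
    p=cv2.undistortPoints(np.array([[[u,v]]],float),K,np.array([k,0,0,0,0.]))[0,0]
    return np.array([p[0],p[1],1.])
def pos(c,u,v,z=None):
    r=ray(c,u,v);Rm=R.from_quat(c['orientation']).as_matrix();o=np.array(c['origin'])
    if z is not None:
        d=Rm@r; return o+d*(z-o[2])/d[2]
    d=np.array(c['depth'])
    w=d[int(v)-1:int(v)+2,int(u)-1:int(u)+2]; w=w[w>0]
    return o+Rm@(r*np.median(w)) if len(w) else None
def save(c,fn,crop=None,s=1):
    im=np.array(c['color'])
    if crop: im=im[crop[1]:crop[3],crop[0]:crop[2]]
    cv2.imwrite('pics/'+fn,cv2.resize(im,None,fx=s,fy=s,interpolation=cv2.INTER_CUBIC))
E
python3 - <<'E'
from h import *
for n in ['scene','top','wrist']:
    c=cam(n);save(c,n+'0.png');print(n,c['origin'],c['orientation'],c['k1'])
print(robot.get_obs(),robot.finger_overhang)
E
```

```text
scene [-0.09600106 -0.61527649  0.94731773] [ 0.83760707 -0.38147171  0.15450291 -0.35919713] -0.038226227110537164
top [ 0.33587373 -0.02673994  1.39873603] [-0.69606026  0.71380886 -0.04885585  0.05991768] -0.0470104876702733
wrist [ 0.29788997 -0.5527041   0.38393655] [ 0.82340128 -0.55375387 -0.07006662  0.10226266] 0.006165252355853155
{'time': 0.15, 'q': array([-1.36150743e+00,  5.28301598e-01,  1.43359753e+00, -4.34893550e-05,
        1.18141108e+00, -1.78508762e-01]), 'joint_velocities': array([ 0.00040851, -0.00082003, -0.00333177, -0.00055775, -0.00021436,
       -0.00062976]), 'joint_torque': array([ 1.48611864e-03, -4.40429163e+01, -1.76843226e+01,  6.33348618e-02,
        5.52109187e-02, -9.36270249e-05]), 'position': array([ 0.23624242, -0.57805366,  0.23876964]), 'tool_rot': array([ 9.81258488e-01,  1.92694165e-01, -3.33235849e-05, -8.58367056e-04]), 'ft_force': array([0.13356413, 0.25313381, 0.81519263]), 'moment': array([-0.06873937,  0.01910869,  0.00407576]), 'grip_width': 0.08734000818465118} 0.017
```

View pics/scene0.png

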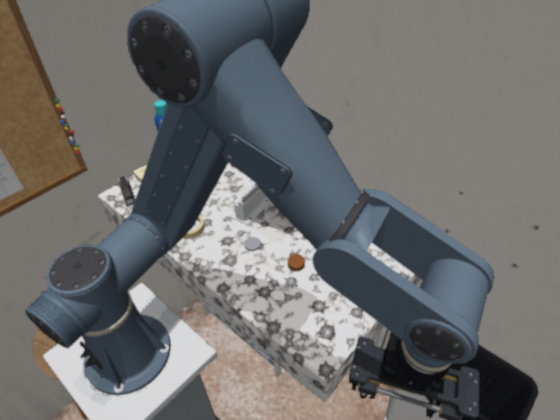

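View pics/top0.png

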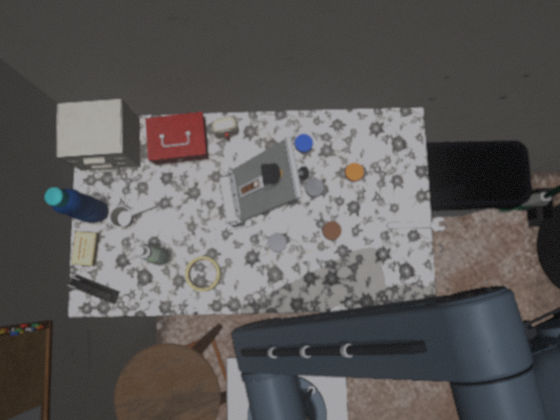

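View pics/wrist0.png

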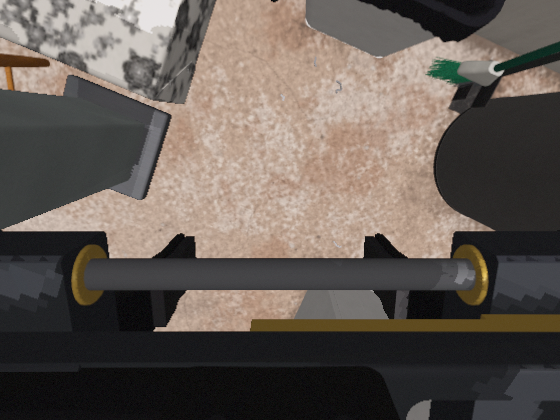

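Run:
```python
from h import *
c=load('top');save(c,'top1.png',(205,120,345,225),5.7)
for p in [(314,187),(277,242),(332,230),(354,172),(303,143),(202,273),(152,252),(400,225),(225,222),(300,200),(280,140),(297,205),(230,180),(290,140),(269,175),(248,186)]:
    print(p,pos(c,*p).round(4))
```

```text
(314, 187) [ 0.6072 -0.09    0.0182]
(277, 242) [0.4582 0.0161 0.0081]
(332, 230) [ 0.4864 -0.1353  0.0172]
(354, 172) [ 0.6463 -0.2023  0.0202]
(303, 143) [ 0.7337 -0.0633  0.0191]
(202, 273) [ 0.3786  0.2246 -0.001 ]
(152, 252) [0.4303 0.3289 0.1257]
(400, 225) [ 0.4965 -0.3242  0.0065]
(225, 222) [0.518  0.1597 0.0024]
(300, 200) [ 0.5751 -0.0506 -0.0012]
(280, 140) [0.7496 0.0015 0.0013]
(297, 205) [ 0.5611 -0.0418 -0.0008]
(230, 180) [0.617  0.1336 0.0946]
(290, 140) [ 0.6615 -0.027   0.2967]
(269, 175) [0.5847 0.0222 0.2864]
(248, 186) [0.5857 0.0804 0.1634]
```

View pics/top1.png

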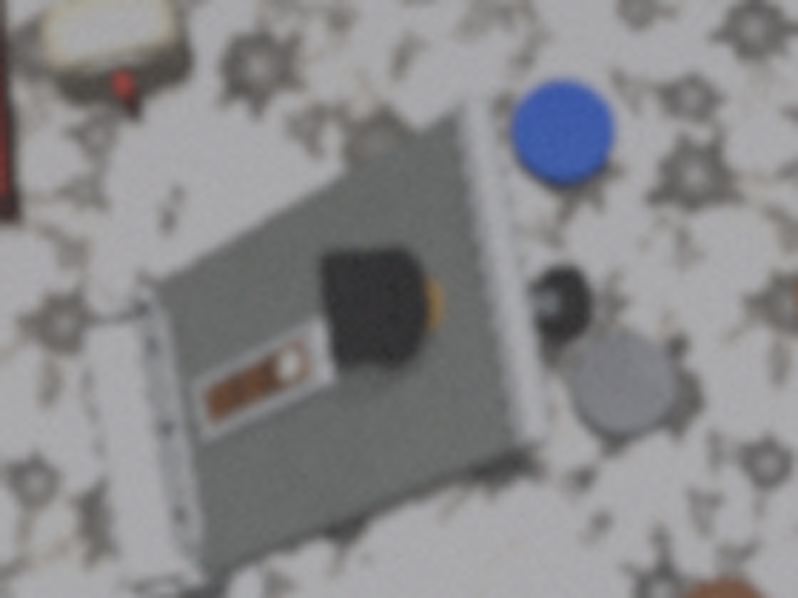

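```bash
cat > shelf.py <<'E'
from h import *
def allpts(c):
    d=np.array(c['depth']);K=np.array(c['camera_matrix']);h,w=d.shape
    vv,uu=np.mgrid[:h,:w]
    p=cv2.undistortPoints(np.stack([uu,vv],-1).reshape(-1,1,2).astype(float),K,np.array([float(c['k1']),0,0,0,0]))[:,0]
    P=np.c_[p,np.ones(len(p))]*d.reshape(-1,1)
    return (P@R.from_quat(c['orientation']).as_matrix().T+np.array(c['origin'])).reshape(h,w,3)
E
python3 - <<'E'
from shelf import *
c=load('top');P=allpts(c)
m=np.zeros(P.shape[:2],np.uint8)
cv2.fillPoly(m,[np.array([(236,172),(283,146),(292,195),(244,216)])],1)
Q=P[(m>0)&(np.array(c['depth'])>0)]
rng=np.random.default_rng(0);best=None
for i in range(400):
    a=Q[rng.choice(len(Q),3)];n=np.cross(a[1]-a[0],a[2]-a[0]);n/=np.linalg.norm(n)+1e-12
    k=abs((Q-a[0])@n)<.004
    if best is None or k.sum()>best.sum():best=k
I=Q[best];ce=I.mean(0);n=np.linalg.svd(I-ce)[2][2];n*=np.sign(n[2])
print(best.sum(),len(Q),ce,n,'tilt',np.arccos(n[2]))
# direction: hor component of n points back toward hinge
b=-np.array([n[0],n[1],0]);  b/=np.linalg.norm(b)
# free end raised -> normal horizontal leans toward hinge => free dir = -n_h
print('free dir',b,'yaw',np.arctan2(b[1],b[0]))
D=P[178:196,306:324].reshape(-1,3);k=D[:,2]>.013;print('disc',D[k].mean(0),D[k][:,:2].min(0),D[k][:,:2].max(0),k.sum())
# all points near plane -> extents
A=P[120:230,205:330].reshape(-1,3);s=abs((A-ce)@n)<.006
A=A[s];ax=np.cross([0,0,1],b);up=np.cross(n,ax);  
print('ax',ax,'along',up)
t=(A-ce)@up;w=(A-ce)@ax
print('along pct',np.percentile(t,[0,1,5,95,99,100]),'w',np.percentile(w,[0,1,5,95,99,100]))
E
```

```text
1863 2497 [0.58237496 0.03691482 0.2078755 ] [-0.12391607  0.78986432  0.6006323 ] tilt 0.9265046129335757
free dir [ 0.15498704 -0.9879165  -0.        ] yaw -1.4151819945813162
disc [ 0.60410063 -0.08878327  0.0322527 ] [ 0.33587373 -0.11489419] [ 0.63026259 -0.02673994] 254
ax [ 0.9879165   0.15498704 -0.        ] along [-0.09309022  0.59337456 -0.79952539]
along pct [-0.12145712 -0.11804998 -0.11440255  0.26045074  0.26606922  0.27199867] w [-0.065642   -0.06364463 -0.05918729  0.09777464  0.21239209  0.23731349]
```

Run:
```python
from shelf import *
c=load('top');P=allpts(c)
n=np.array([-0.12391607,0.78986432,0.6006323]);ce=np.array([0.58237496,0.03691482,0.2078755])
ax=np.array([.9879165,.15498704,0]);dn=np.array([-0.09309022,0.59337456,-0.79952539]);b=np.array([.15498704,-.9879165,0])
A=P[130:225,225:305].reshape(-1,3);s=(abs((A-ce)@n)<.006)&((A-ce)@dn<.14)
A=A[s];t=(A-ce)@dn;w=(A-ce)@ax
for lo in np.arange(-.12,.14,.03):
    k=(t>lo)&(t<lo+.03);print(round(lo,2),k.sum(),np.percentile(w[k],[0,2,98,100]).round(4))
p=ce-.01*n;lam=(0.08-p[2])/dn[2];hp=p+lam*dn;print('hinge pt',hp,lam)
D=P[175:200,302:330].reshape(-1,3);k=(D[:,2]>.013)&(D[:,2]<.028)&(D[:,0]>.5);D=D[k];print('disc',D.mean(0),np.median(D[:,2]),D.min(0),D.max(0))
# disc from hinge in frame
dc=(D.min(0)+D.max(0))/2
print('disc rel: along',(dc-hp)@b,'w',(dc-hp)@ax)
```

```text
-0.12 593 [-0.0656 -0.0627  0.0713  0.0764]
-0.09 462 [-0.0645 -0.0624  0.0726  0.0752]
-0.06 309 [-0.0642 -0.0635  0.0726  0.0752]
-0.03 279 [-0.0646 -0.0628  0.0729  0.0751]
0.0 341 [-0.064  -0.0625  0.072   0.0749]
0.03 312 [-0.0644 -0.0632  0.0723  0.0756]
0.06 299 [-0.0641 -0.0626  0.0726  0.0752]
0.09 269 [-0.0642 -0.0626  0.0722  0.0757]
0.12 254 [-0.0642 -0.0612  0.0707  0.0744]
hinge pt [0.56942467 0.11946242 0.08      ] 0.15242690041400683
disc [ 0.60590184 -0.08903824  0.01894962] 0.01885286088759952 [ 0.58103676 -0.11489419  0.01301018] [ 0.63026259 -0.06488732  0.02766582]
disc rel: along 0.2124378622497406 w 0.003340253745615911
```

Call:
step_arm([
  [14, -11.5, -15],
  [28, -23.3, -9],
  [28, -23.3, -9],
  [28, -23.3, -9],
  [28, -23.3, -9],
  [28, -23.3, -9],
  [28, -23.3, -9],
  [28, -23.3, -9],
  [28, -23.3, -9],
  [28, -23.3, -9],
  [28, -23.3, -9],
  [28, -23.3, -9],
  [28, -23.3, -9],
  [28, -23.3, -9],
  [28, -23.3, -9],
  [28, -23.3, -9],
  [28, -23.3, -9],
  [14, -11.5, 0],
  [0, 0, 0],
  [0, 0, 0],
], twist=[0, 0, 0, 0, 0, 0, 0, 0, 0, 0, 0, 0, 0, 0, 0, 0, 0, 0, 6.7, 6.7], jaw=0)

```text
time: 1.82
position: [0.5276, -0.0305, 0.3983]
tool_rot: [0.997, 0.076, -0.0, -0.0]
ft_force: [-0.1, -0.1, -0.8]
grip_width: 0.0003
```

Call:
step_arm([
  [12, -14, 5],
  [12, -14, 15],
  [0, 0, 20],
  [0, 0, 20],
  [0, 0, 10],
  [0, 0, 0],
], twist=[0, 0, 0, 0, 0, 0])

```text
time: 2.32
position: [0.545, -0.0004, 0.3258]
tool_rot: [0.997, 0.077, -0.003, -0.001]
ft_force: [-0.2, -0.1, -0.1]
grip_width: 0.0003
```

Run:
```python
from h import *
a=cam('wrist')['color'];b=cam('scene')['color']
save(load('wrist'),'w1.png');save(load('scene'),'s1.png')
o=robot.get_obs();print(o['position'],o['ft_force'],o['q'])
```

```text
[ 0.54690986 -0.00095969  0.3287325 ] [1.56973341 0.14334994 0.78993657] [-2.06142047e-01  3.25896087e-01  1.51377895e+00  1.78389270e-05
  1.30205975e+00  1.21100286e+00]
```

View pics/w1.png

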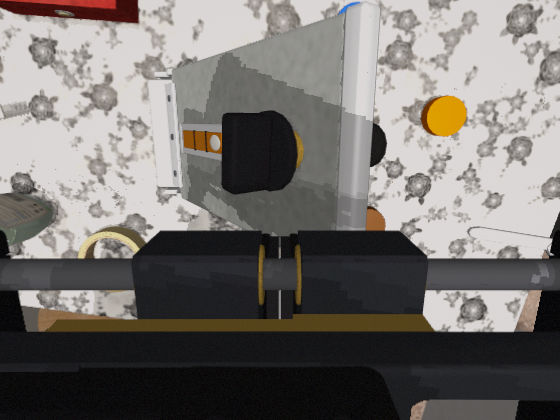

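View pics/s1.png

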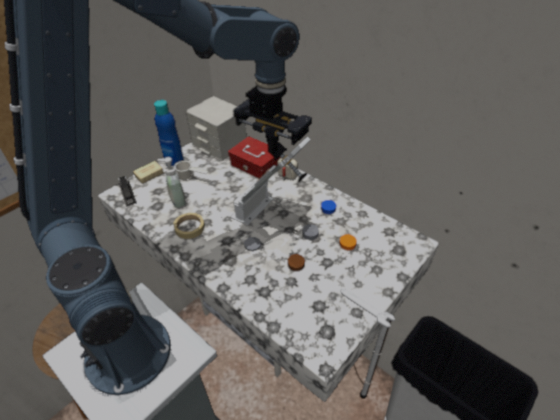

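Call:
step_arm([
  [0, 6.5, 5],
  [0, 6.5, 5],
  [0, 6.5, 5],
  [0, 6.3, 4.5],
  [0, 6.2, 4.6],
  [0, 6.1, 4.8],
  [0, 5.9, 5],
  [0, 5.8, 5.2],
  [0, 5.6, 5.4],
  [0, 5.4, 5.5],
  [0, 5.3, 5.7],
  [0, 5.1, 5.8],
  [0, 4.9, 6],
  [0, 4.7, 6.1],
  [0, 4.6, 6.3],
  [0, 4.4, 6.4],
], twist=[0, 0, 0, 0, 0, 0, 0, 0, 0, 0, 0, 0, 0, 0, 0, 0])

```text
time: 3.75
position: [0.5606, -0.09, 0.2415]
tool_rot: [0.997, 0.077, -0.0, -0.0]
ft_force: [0.6, -0.4, -1.1]
grip_width: 0.0007
```

Run:
```python
from h import *
a=cam('wrist')['color'];b=cam('scene')['color']
save(load('wrist'),'w2.png');save(load('scene'),'s2.png',(200,60,380,220),4)
o=robot.get_obs();print(o['position'],o['ft_force'],o['q'])
H=np.array([.5744,.1202,.08]);d=o['position']-H;print('s',d@[.155,-.988,0],'w',d@[.988,.155,0])
```

```text
[ 0.55990705 -0.08996816  0.24076287] [-0.30622934  0.87677858 -0.22355236] [-3.56253582e-01  4.49011963e-01  1.57699152e+00 -1.64966855e-04
  1.11821516e+00  1.06137475e+00]
s 0.2053997347150872 w -0.04689510342432939
```

View pics/w2.png

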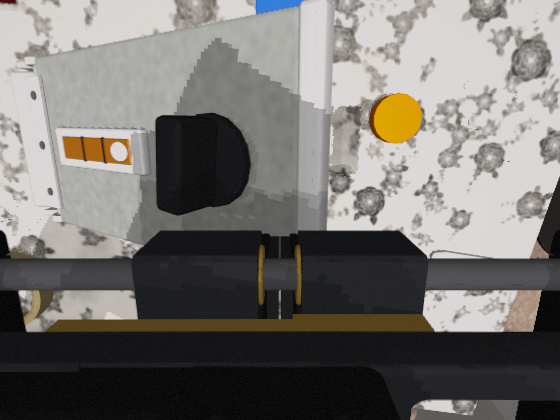

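View pics/s2.png

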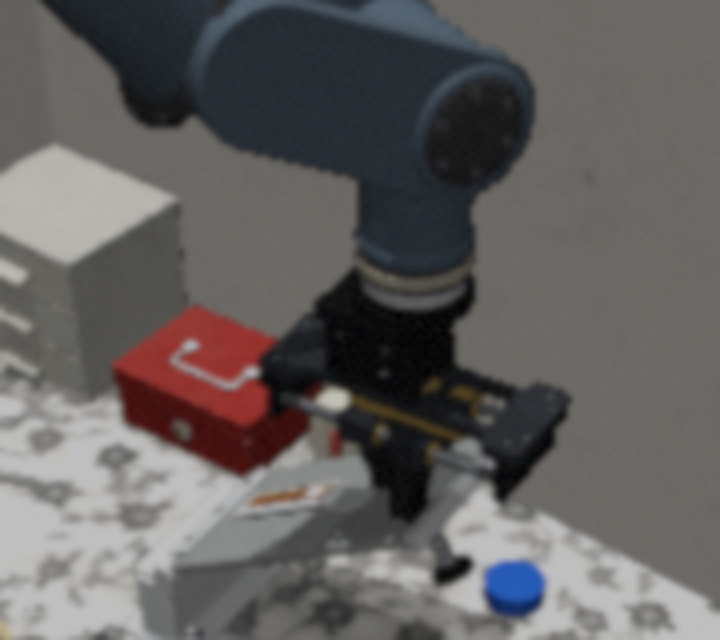

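Call:
step_arm([
  [0, 4.2, 6.5],
  [0, 4, 6.6],
  [0, 3.8, 6.8],
  [0, 3.6, 6.9],
  [0, 3.4, 7],
  [0, 3.2, 7.1],
  [0, 3, 7.2],
  [0, 2.8, 7.3],
  [0, 2.5, 7.3],
  [0, 2.3, 7.4],
  [0, 2.1, 7.5],
  [0, 1.8, 7.5],
  [0, 0, 0],
], twist=[0, 0, 0, 0, 0, 0, 0, 0, 0, 0, 0, 0, 0])

```text
time: 4.93
position: [0.5652, -0.1257, 0.1553]
tool_rot: [0.997, 0.077, -0.001, -0.001]
ft_force: [-0.4, 0.8, -0.1]
grip_width: 0.0008
```

Run:
```python
from h import *
a=cam('wrist')
save(load('wrist'),'w3.png')
o=robot.get_obs();print(o['position'],o['ft_force'])
H=np.array([.5744,.1202,.08]);d=o['position']-H;print('s',d@[.155,-.988,0],'w',d@[.988,.155,0])
print([pos(a,*p) for p in [(200,60),(200,215),(250,60),(240,225)]])
```

```text
[ 0.56552748 -0.12568192  0.15603446] [-0.62446329 -0.40605317 -0.01799457]
s 0.2415560960507316 w -0.04687774496747087
[array([ 0.65335421, -0.07253269,  0.12431479]), array([ 0.58914766, -0.08889035,  0.16908035]), array([ 0.65649516, -0.09711434,  0.12828797]), array([ 0.57336737, -0.10243518,  0.12731179])]
```

View pics/w3.png

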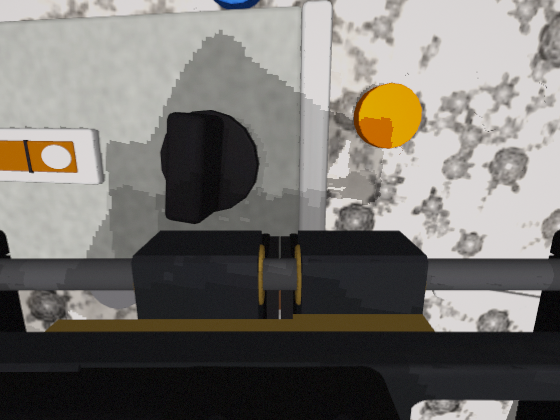

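Call:
step_arm([
  [0, 1, 6],
  [0, 1, 6],
  [0, 0.5, 6],
  [0, 0.5, 4],
  [0, 0, 2],
  [0, 0, 1],
  [0, 0, 0],
], twist=[0, 0, 0, 0, 0, 0, 0])

```text
time: 5.57
position: [0.5665, -0.1287, 0.1319]
tool_rot: [0.997, 0.077, -0.0, -0.0]
ft_force: [-0.3, -0.5, -0.0]
grip_width: 0.0005
```

Run:
```python
from h import *
a=cam('wrist')
save(a,'w4.png')
o=robot.get_obs();print(o['position'],o['ft_force'])
P=[pos(a,*p) for p in [(120,60),(285,60),(120,200),(285,200)]];print(P)
```

```text
[ 0.56665875 -0.12874543  0.13212273] [ 0.26435269  0.06605718 -0.25963526]
[array([ 0.64822886, -0.03918173,  0.10600322]), array([ 0.65895857, -0.11665355,  0.1137225 ]), array([ 0.57933315, -0.04128716,  0.10543909]), array([ 0.59437773, -0.1268712 ,  0.11323925])]
```

View pics/w4.png

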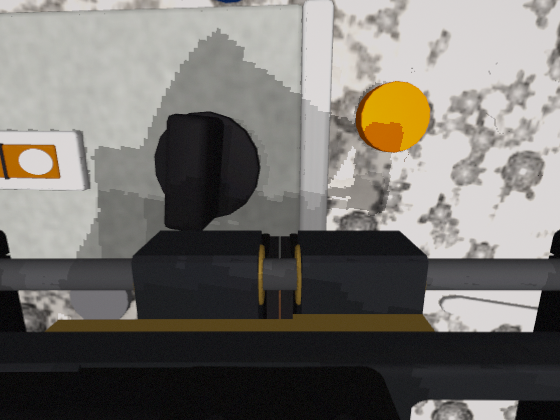

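Call:
step_arm([
  [0, 0, 2],
  [0, 0, 2],
  [0, 0, 2],
  [0, 0, 1.5],
  [0, 0, 0],
], twist=[0, 0, 0, 0, 0])

```text
time: 6.03
position: [0.5664, -0.1287, 0.1243]
tool_rot: [0.997, 0.077, -0.0, -0.0]
ft_force: [-0.5, -0.3, -0.4]
grip_width: 0.0005
```

Call:
step_arm([
  [0, 0, 1],
  [0, 0, 1],
  [0, 0, 0],
], twist=[0, 0, 0])

```text
time: 6.28
position: [0.5666, -0.1287, 0.1225]
tool_rot: [0.997, 0.077, -0.0, -0.0]
ft_force: [-0.2, 0.3, -0.2]
grip_width: 0.0005
```

Call:
step_arm([
  [0, 0, 1],
  [0, 0, 1],
  [0, 0, 0],
], twist=[0, 0, 0])

```text
time: 6.53
position: [0.5665, -0.1287, 0.1205]
tool_rot: [0.997, 0.077, -0.0, -0.0]
ft_force: [-1.3, -0.8, 0.1]
grip_width: 0.0007
```

Run:
```python
from h import *
a=cam('wrist')
save(a,'w5.png')
o=robot.get_obs();print(o['position'],o['ft_force'])
P=[pos(a,*p) for p in [(120,60),(285,60),(120,200),(285,200)]];print(P)
```

```text
[ 0.5665474  -0.12875132  0.12053565] [-0.61017712 -0.10097239 -0.43025803]
[array([ 0.64788619, -0.04095571,  0.09835583]), array([ 0.65913964, -0.11668278,  0.10123849]), array([ 0.58053002, -0.04305358,  0.09788543]), array([ 0.5943536 , -0.12691537,  0.10172017])]
```

Call:
step_arm([
  [0, 0, 1],
  [0, 0, 1],
  [0, 0, 0],
], twist=[0, 0, 0])

```text
time: 6.83
position: [0.5665, -0.1287, 0.1184]
tool_rot: [0.997, 0.077, -0.0, -0.0]
ft_force: [-0.9, -0.3, 0.3]
grip_width: 0.0004
```

Call:
step_arm([
  [0, 0, 1],
  [0, 0, 1],
  [0, 0, 0],
], twist=[0, 0, 0])

```text
time: 7.08
position: [0.5665, -0.1287, 0.1164]
tool_rot: [0.997, 0.077, -0.0, -0.0]
ft_force: [-0.8, -0.1, -0.5]
grip_width: 0.0002
```

Run:
```python
from h import *
a=cam('wrist')
save(a,'w6.png');save(cam('scene'),'s6.png',(220,100,360,220),5)
o=robot.get_obs();print(o['position'],o['ft_force'])
P=[pos(a,*p) for p in [(120,60),(285,60),(120,200),(285,200)]];print(P)
```

```text
[ 0.56656566 -0.12873015  0.11654374] [ 0.41560672 -1.42908416  0.97157173]
[array([ 0.64784996, -0.04100764,  0.0944501 ]), array([ 0.65933129, -0.11665946,  0.09587463]), array([ 0.58056912, -0.04313392,  0.09405189]), array([ 0.59395536, -0.12699023,  0.09606127])]
```

View pics/s6.png

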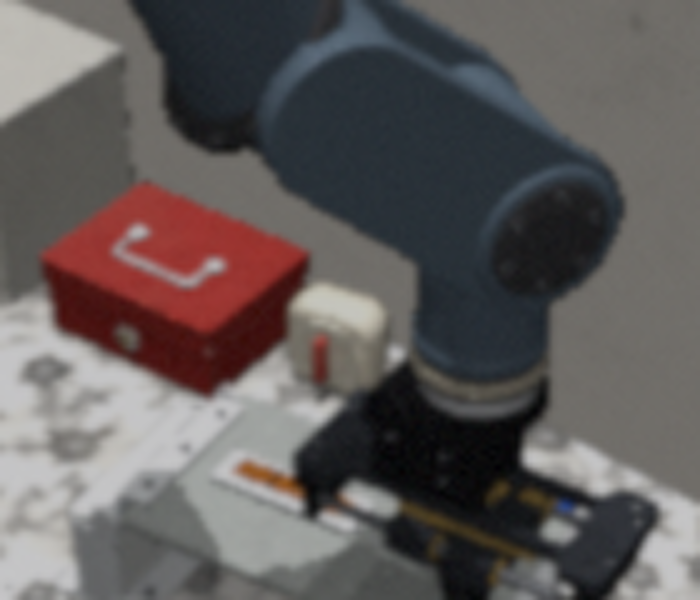

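Call:
step_arm([
  [0, 0, 0.7],
  [0, 0, 0.7],
  [0, 0, 0],
], twist=[0, 0, 0])

```text
time: 7.43
position: [0.5665, -0.1287, 0.1151]
tool_rot: [0.997, 0.077, -0.0, -0.0]
ft_force: [0.2, -0.4, -0.2]
grip_width: 0.0005
```

Call:
step_arm([
  [0, 0, 0.7],
  [0, 0, 0.7],
  [0, 0, 0],
], twist=[0, 0, 0])

```text
time: 7.68
position: [0.5666, -0.1288, 0.1137]
tool_rot: [0.997, 0.077, -0.0, -0.0]
ft_force: [-0.4, -0.0, 0.1]
grip_width: 0.0005
```

Run:
```python
from h import *
a=cam('wrist')
save(a,'w7.png')
o=robot.get_obs();print(o['position'],o['ft_force'])
P=[pos(a,*p) for p in [(120,60),(285,60),(120,200),(285,200),(318,100),(318,200)]];print(P)
```

```text
[ 0.56660492 -0.12875392  0.11377642] [-0.41106392  0.50029029 -0.64705422]
[array([ 0.6477423 , -0.04221453,  0.09426665]), array([ 0.65901837, -0.11673737,  0.09588676]), array([ 0.58157771, -0.04446962,  0.0942126 ]), array([ 0.59465304, -0.12691172,  0.09584987]), array([ 0.64409329, -0.13437301,  0.09847591]), array([ 0.59777782, -0.14284025,  0.09866962])]
```

View pics/w7.png

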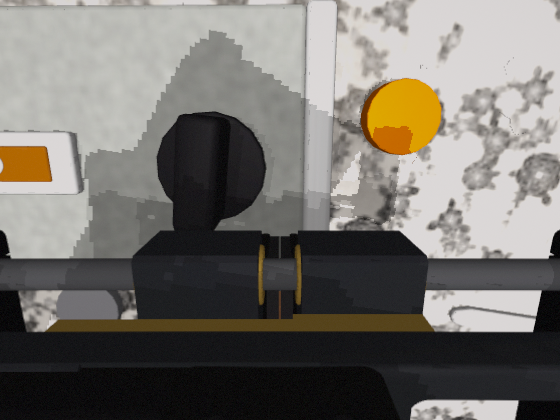

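Call:
step_arm([
  [0, 0, 0.5],
  [0, 0, 0.5],
  [0, 0, 0],
], twist=[0, 0, 0])

```text
time: 7.98
position: [0.5667, -0.1288, 0.1132]
tool_rot: [0.997, 0.077, 0.0, 0.0]
ft_force: [-1.3, 0.3, 3.0]
grip_width: 0.0004
```

Call:
step_arm([
  [0, 0, 0.5],
  [0, 0, 0.5],
  [0, 0, 0],
], twist=[0, 0, 0])

```text
time: 8.23
position: [0.5667, -0.1288, 0.1127]
tool_rot: [0.997, 0.077, 0.0, 0.0]
ft_force: [-1.1, 1.1, 6.2]
grip_width: 0.0009
```

Call:
step_arm([
  [0, 0, 0.5],
  [0, 0, 0.5],
  [0, 0, 0],
  [0, 0, 0],
  [0, 0, 0],
  [0, 0, 0],
], twist=[0, 0, 0, 0, 0, 0])

```text
time: 8.73
position: [0.5667, -0.1289, 0.1125]
tool_rot: [0.997, 0.077, 0.0, 0.0]
ft_force: [-3.3, 0.5, 11.2]
grip_width: 0.0006
```

Run:
```python
from h import *
a=cam('wrist')
o=robot.get_obs();print(o['position'],o['ft_force'])
P=[pos(a,*p) for p in [(120,60),(285,60),(120,200),(285,200),(318,100),(318,200)]];print(P)
```

```text
[ 0.56671909 -0.12884874  0.11243041] [-3.09153875  0.41368781 10.99024513]
[array([ 0.64782006, -0.04244728,  0.09331123]), array([ 0.6590758 , -0.11681713,  0.0950549 ]), array([ 0.58178307, -0.0447029 ,  0.09318776]), array([ 0.59488698, -0.1269768 ,  0.09503815]), array([ 0.64420528, -0.1344322 ,  0.09742379]), array([ 0.59790931, -0.14292515,  0.09742061])]
```

Call:
step_arm([
  [0, 0, -15],
  [0, 0, -35],
  [0, -10, -30],
  [-10, -10, -20],
  [-10, -10, 0],
  [0, 0, 0],
  [0, 0, 0],
], twist=[0, 0, 0, 0, 0, 0, 0], jaw=60)

```text
time: 9.37
position: [0.5418, -0.1019, 0.2108]
tool_rot: [0.997, 0.077, -0.0, 0.0]
ft_force: [0.5, -1.1, -0.4]
grip_width: 0.039
```

Run:
```python
from h import *
a=cam('wrist');save(a,'w8.png',None,1.4)
b=cam('top');save(b,'t8.png',(205,120,345,225),5.7)
o=robot.get_obs();print(o['position'],o['ft_force'])
```

```text
[ 0.54252801 -0.10253452  0.21011379] [-0.10438956  0.56983966  0.12891451]
```

View pics/w8.png

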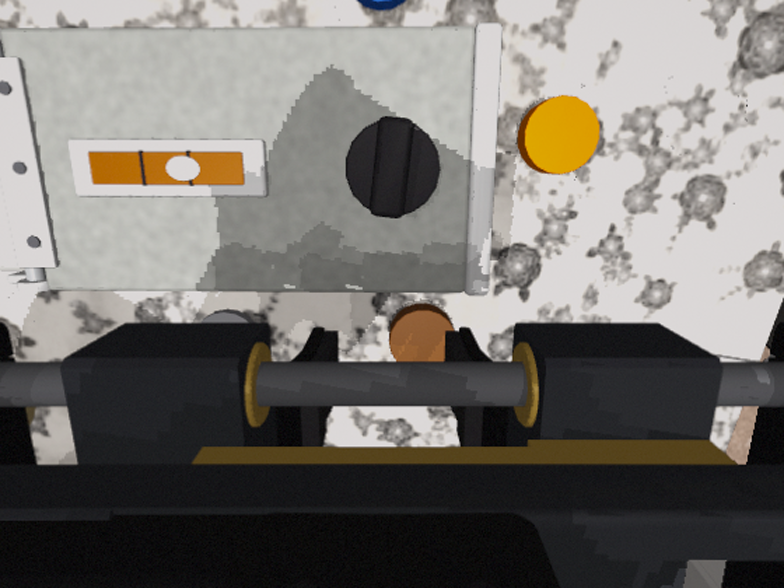

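View pics/t8.png

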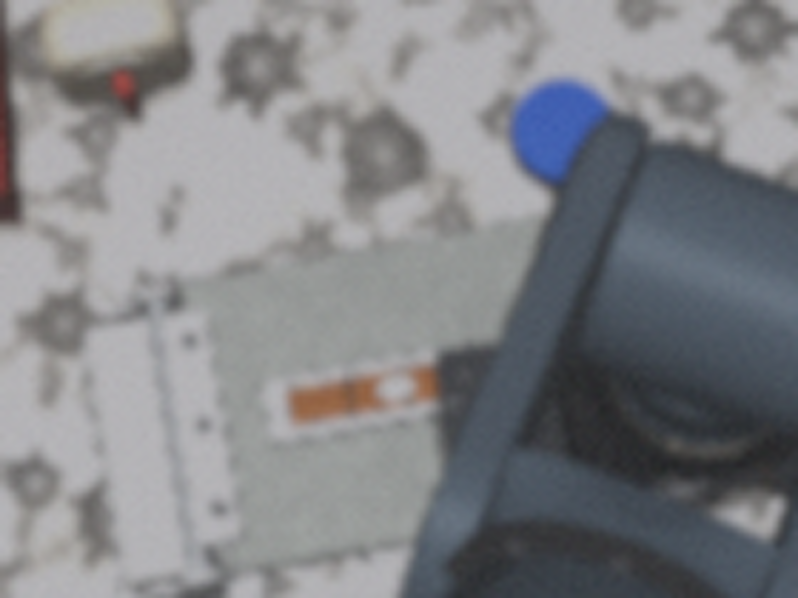

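Run:
```python
from h import *
a=load('wrist');save(a,'w8c.png',(235,70,325,165),6.3)
d=a['depth'];print(pos(a,282,119),pos(a,300,119),pos(a,262,119))
```

```text
[ 0.60879031 -0.09278426  0.14081174] [ 0.61084537 -0.10538959  0.11478132] [ 0.60679642 -0.07913364  0.11445447]
```

View pics/w8c.png

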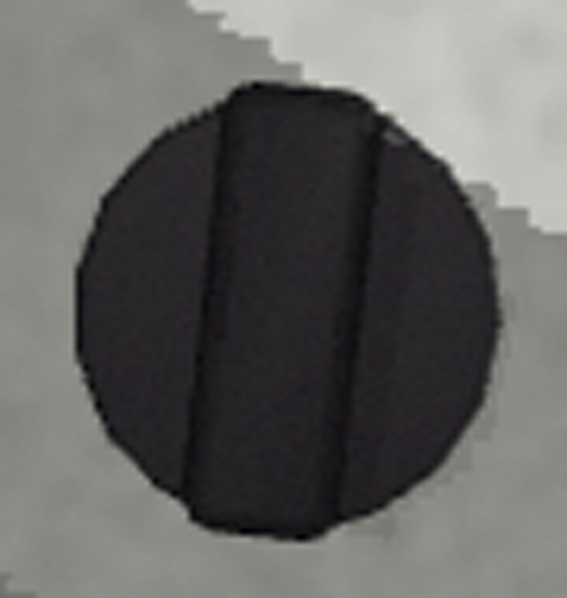

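Run:
```python
from h import *
a=load('wrist')
p=pos(a,282.3,88.3,.141);q=pos(a,276.6,150.6,.141);print(p,q,'yaw',np.arctan2(*(p-q)[[1,0]]))
e=[pos(a,280.5,x,.141) for x in (83.5,155)];print(e,(e[0]+e[1])/2)
f=[pos(a,247.3,119,.115),pos(a,314.3,119,.115)];print((f[0]+f[1])/2,np.linalg.norm(f[0]-f[1]))
t=(e[0]+e[1])/2; 
o=robot.get_obs();T=o['position'];Rm=R.from_quat(o['tool_rot']).as_matrix()
for g in [np.r_[t[:2],.132]]: print(Rm.T@(g-T)*1e3, T, np.arctan2(Rm[1,0],Rm[0,0]))
```

```text
[ 0.62668828 -0.09017025  0.141     ] [ 0.58901592 -0.09239041  0.141     ] yaw 0.0588654206508957
[array([ 0.62924506, -0.08866386,  0.141     ]), array([ 0.58664253, -0.09527377,  0.141     ])] [ 0.60794379 -0.09196882  0.141     ]
[ 0.60879663 -0.09213107  0.115     ] 0.04676728621828135
[66.2982571  -0.41089621 78.08326303] [ 0.54252801 -0.10253452  0.21011379] 0.1537313312462424
```

Call:
step_arm([
  [0, 0, 0],
  [25, -2.5, 0],
  [25, -2.5, 0],
  [16, -1.6, 0],
  [0, 0, 0],
  [0, 0, 20],
  [0, 0, 25],
  [0, 0, 20],
  [0, 0, 7],
  [0, 0, 3],
  [0, 0, 0],
], twist=[5.4, 0, 0, 0, 0, 0, 0, 0, 0, 0, 0], jaw=60)

```text
time: 10.38
position: [0.6073, -0.0919, 0.135]
tool_rot: [1.0, 0.03, -0.001, -0.0]
ft_force: [0.0, 0.1, 0.3]
grip_width: 0.0601
```

Run:
```python
from h import *
a=cam('wrist');save(a,'w9.png')
b=cam('top');save(b,'t9.png',(205,120,345,225),5.7)
o=robot.get_obs();print(o['position'],o['ft_force'],o['q'][5])
```

```text
[ 0.60841657 -0.09210926  0.13670947] [-0.57706322 -0.10812328  0.44775134] 1.1797409011737126
```

View pics/w9.png

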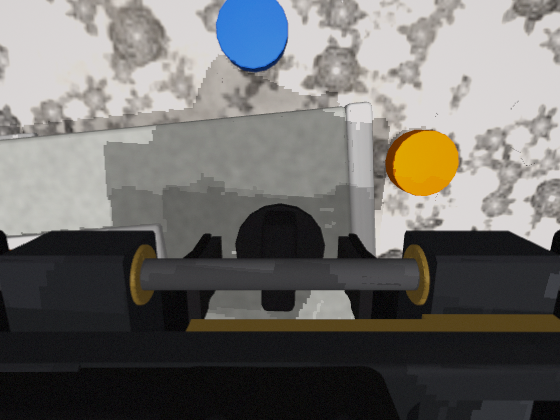

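View pics/t9.png

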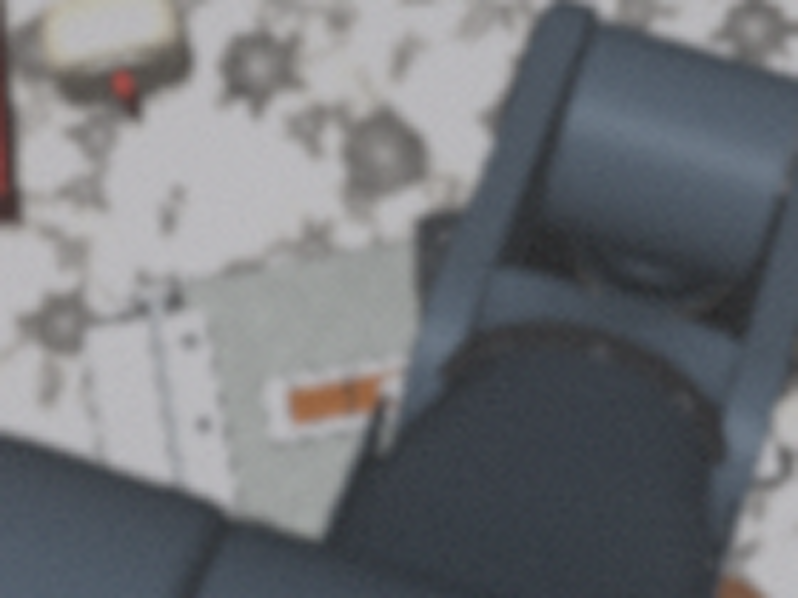

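Call:
step_arm([
  [0, 0, 1],
  [0, 0, 0],
  [0, 0, 0],
  [0, 0, 0],
  [0, 0, 0],
  [0, 0, 0],
  [0, 0, 0],
  [0, 0, 0],
], twist=[0, 0, 0, 0, 0, 0, 0, 0], jaw=0, force=45)

```text
time: 11.15
position: [0.6078, -0.0918, 0.1349]
tool_rot: [1.0, 0.03, 0.0, 0.0]
ft_force: [-0.4, -2.6, -1.2]
grip_width: 0.0161
```

Call:
step_arm([
  [0, 0, 0.7],
  [0, 0, 0.7],
  [0, 0, 0.7],
  [0, 0, 0],
], twist=[0, 0, 0, 0])

```text
time: 11.48
position: [0.6079, -0.0919, 0.1346]
tool_rot: [1.0, 0.03, 0.0, 0.0]
ft_force: [-3.2, 0.5, 9.6]
grip_width: 0.0153
```

Call:
step_arm([
  [0, 0, 0],
  [0, 0, 0],
  [0, 0, 0],
  [0, 0, 0],
  [0, 0, 0],
  [0, 0, 0],
  [0, 0, 0],
  [0, 0, 0],
], twist=[-3, -4, -4, -4, -4, -4, -2, 0])

```text
time: 12.15
position: [0.6079, -0.0923, 0.1347]
tool_rot: [0.969, 0.246, 0.0, 0.001]
ft_force: [-2.8, -0.8, 10.8]
grip_width: 0.0156
```

Run:
```python
from h import *
a=cam('wrist');save(a,'w10.png')
b=cam('top');save(b,'t10.png',(205,120,345,225),5.7)
o=robot.get_obs();print(o['position'],o['ft_force'],o['moment'],o['q'][5],o['tool_rot'])
```

```text
[ 0.60789151 -0.09228026  0.13465783] [-3.30800672 -1.40496289  9.8844644 ] [-0.22661096  0.63226531 -0.05682665] 0.7435649867459364 [9.69366468e-01 2.45617703e-01 1.82691440e-04 7.49543664e-04]
```

View pics/w10.png

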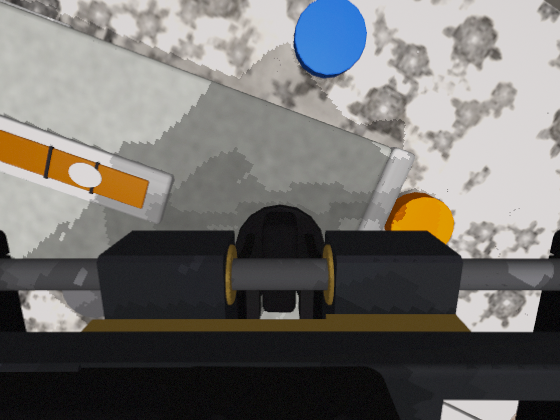

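View pics/t10.png

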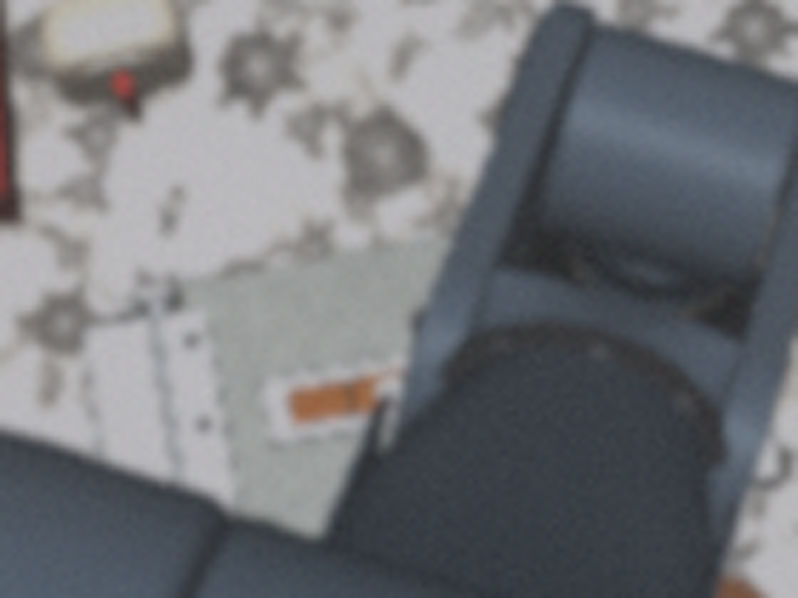

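Call:
step_arm([
  [0, 0, 0],
  [0, 0, 0],
  [0, 0, 0],
  [0, 0, 0],
  [0, 0, 0],
  [0, 0, 0],
  [0, 0, 0],
  [0, 0, 0],
  [0, 0, 0],
  [0, 0, 0],
  [0, 0, 0],
  [0, 0, 0],
  [0, 0, 0],
  [0, 0, 0],
  [0, 0, 0],
], twist=[-3, -5, -5, -5, -5, -5, -5, -5, -2, 0, 0, 0, 0, 0, 0])

```text
time: 13.5
position: [0.6082, -0.0929, 0.1346]
tool_rot: [0.827, 0.562, -0.0, 0.001]
ft_force: [-1.6, -2.5, 8.2]
grip_width: 0.0158
```

Run:
```python
from h import *
a=cam('wrist');save(a,'w11.png',(0,0,280,260),2.2)
o=robot.get_obs();print(o['position'],o['ft_force'],o['moment'],o['q'][5],o['grip_width'])
```

```text
[ 0.60820864 -0.09293043  0.13462602] [-1.63004539 -2.43960873  8.63999547] [-0.45929527  0.58428834 -0.05058169] 0.04540901562515516 0.0160317932972333
```

View pics/w11.png

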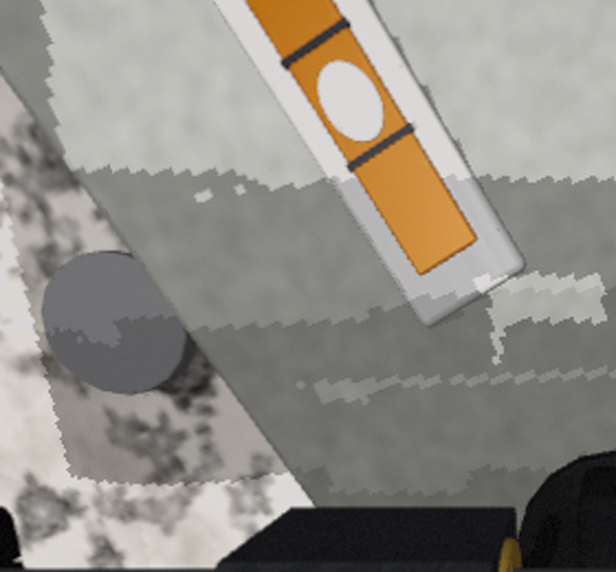

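Call:
step_arm([
  [0, 0, 0.2],
  [0, 0, 0],
  [0, 0, 0],
  [0, 0, 0],
  [0, 0, 0],
  [0, 0, 0],
  [0, 0, 0],
  [0, 0, 0],
  [0, 0, 0],
  [0, 0, 0],
  [0, 0, 0],
  [0, 0, 0],
], twist=[-3, -2, 0, 0, 0, 0, 0, 0, 0, 0, 0, 0])

```text
time: 14.55
position: [0.6083, -0.093, 0.1346]
tool_rot: [0.802, 0.598, -0.0, 0.001]
ft_force: [-2.7, -1.9, 10.3]
grip_width: 0.0155
```

Run:
```python
from h import *
a=cam('wrist');save(a,'w12.png',(80,0,240,150),4)
o=robot.get_obs();print(o['position'],o['ft_force'],o['moment'],o['q'][5],o['grip_width'])
```

```text
[ 0.60824173 -0.09298492  0.1345912 ] [-2.65586893 -1.74030995 10.56322269] [-0.43100748  0.6059613  -0.03634926] -0.041830684511082766 0.015440783358455973
```

View pics/w12.png

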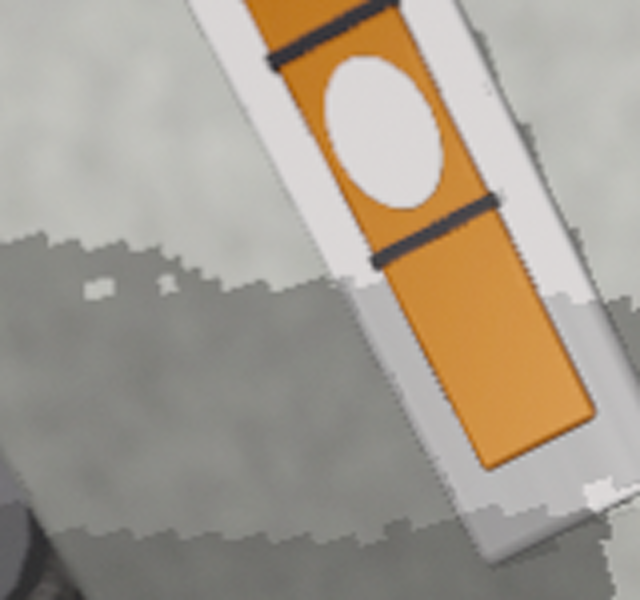

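Run:
```python
from h import *
print(robot.hand_in())
```

```text
the job is handed in; nothing more can be done
None
```

I folded the shelf down by its lip until its foot stood on the thick grey disc. I then gripped the wing knob at 45 N and turned it about 70° anticlockwise while pressing down with about 10 N. I handed the job in still holding and pressing the knob.

- **Bubble:** in the last wrist picture its centre was about 2 px of 224 px (roughly 0.2 mm) from midway between the lines. It had had about 0.8 s to settle after the last turn.
- **Push and grip:** the wrist force read 10.6 N pressing down. The jaws stood at 15.4 mm on the 16 mm wing.
- **Not measured directly:** I did not measure the foot-on-disc force or the shelf angle at the end. I inferred them from the wrist force and the bubble.
- **Odd reading while folding:** the wrist force stayed near zero until the foot met the disc. After that it rose to 11 N, and the depth image showed the shelf at about 0.02 rad.
- **Bystanders:** the arm kept clear of the soap bottle, tape roll and wrench, but I did not re-measure where they are.

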